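# Set the coffee grinder's collar to its first grind stop

## Robot

A 6-joint arm with a two-finger parallel gripper is mounted at the origin on a cart in front of the work surface, level with it; the furniture and walls round the work are solid. World frame = base frame: x ahead of the robot, y to its left, z up, the work surface at z = 0. Lengths are in m, angles in rad, forces in N, time in s.
With the tool pointing down it reaches from about 0.3 to 0.775 m from the base axis. Payload 14.6 kg.
Tool frame: the origin (TCP) lies on the front face of the gripper's body, between the roots of the fingers; the fingertips stand 97 mm ahead of it and the grasp point (between the pads) lies 78 mm ahead of it; z points along the fingers, x is the direction in which the jaws open and shut, and the axes are right-handed (so a half turn about z gives the same grasp; the last joint's range is limited). The gripper opens to 94 mm and grips with 3 to 60 N. Pads are 16 mm wide; open, the fingers measure 119 mm over their backs; the gripper's body (75 mm by 177 mm) begins 78 mm behind the grasp point.
Start: joints at [-1.401, 0.3, 1.521, -0, 1.321, -0.067], TCP at [0.129, -0.535, 0.303] pointing down, gripper open.
Joint ranges: [-3.03, 3.03], [-0.79, 2.21], [0.23, 2.52], [-1.04, 4.18], [0, 3.07], [-2.55, 2.55]. Speed limits (rad/s): [2.22, 2.22, 2.57, 3.14, 3.14, 3.14].

## Interface

Orientations are given as [roll, pitch, yaw] about the fixed x, y, z axes, in that order (R = Rz(yaw) Ry(pitch) Rx(roll)).
In Python, from station import sensors, camera, ctrl gives the robot as it stands.
- The arm moves only by the tool move_arm, never from a script. Its argument "rows" is text: rows parted by semicolons, each of 6 numbers parted by spaces: the shift along the tool's x, y, z in mm, then the turn, a rotation vector about the tool's x, y, z in rad. In form: x y z wx wy wz; .... A call has 1 to 20 rows; each row shifts and turns the pose as measured when the row begins, along the tool's axes as they then stand; what a row does not reach is not made up. A row lasts 1/8 s, in which the tool goes at most 62.5 mm and 10.7 degrees, less where a joint would pass 70% of its speed; a pose out of reach is approached as far as the arm can. A call with a gripper value outside its range is refused whole. "grip" is the opening, from -1 (shut) to 1 (fully open), set as the call begins (left out, the last holds). The fingers move at their own pace and stop on an object; "newtons" is the grip in N (left out, the last holds). Time passes only in rows, so rows that do not move let the fingers close. It gives the time, the measured TCP pose, the force and the opening at its end, in the units of the state.
- sensors.get_obs(): the state, without advancing time (a new reading comes with each control period).
- camera(name): name is "side" or "top" or "wrist"; returns a dict with "color" (480x640x3 uint8, blue, green, red), "z_map" (480x640 float32, m along the optical axis (not along the pixel's ray), 0 where there is no reading), "mtx" (3x3 intrinsics, pixels), "position" and "attitude" of the camera in the world; the wrist camera has in their place "hand_eye" (4x4, takes a point from camera to tool coordinates, whose origin is the TCP and whose axes are the tool frame's). Camera axes: x right, y down, z forward; pixel columns grow to the right and rows downward; lengths in m; the calibration is good to about 2 mm. A picture is of the moment at which its call begins: read the wrist's pose just before it.
- ctrl.hand_in(): hands the job in, once; it reports no verdict.
The state is a dict: "time_s": time; "qpos": joint angles; "joint_vel": joint speeds; "tau": joint torques, N m; "ee_pos": TCP position; "eef_rot": TCP orientation; "force": force on the tool from outside, world axes, zero at the start; "moment": the same for the moment, N m; "grip_width": finger opening in m.
Only numpy, scipy, OpenCV 4.12 (cv2) and the standard library are available. Lean on these libraries where they do the work, as an engineer would, in place of code of your own. Each camera call takes 0.05 s, during which the arm holds its last target.

## Task

The coffee grinder has just been cleaned: its collar still stands at the cleaning position, with the spring pin under the red knob down in the long slot of the index ring. Pull the red knob up until the pin is clear, turn the collar clockwise (seen from above) to the first round hole after the slot, and let the pin spring fully home there so that the collar is locked. Feel for the hole gently, never forcing the pin sideways against the ring, and leave the mug and the other things round the grinder as they stand.

Things in the scene. Friction and masses are not known exactly. Their poses are not given: they have to be found in the camera images.
- pull_knob (a point): Centre of the red knob that pulls the spring pin: an upright fluted cylinder, 26 mm across, 28 mm high, on a lug of the collar, 80 mm from the collar's axis. The 8 mm pin with its half-round nose is fixed under it; both move straight up and down only and do not twist in the lug. Both sides of the knob along the turning direction are free; towards the axis the hopper lid (radius 42 mm) is nearest.
- housing_top (a point): Top centre of the steel housing (19 mm across, 19 mm high) that guides the pin, under the knob; turns with the collar. With the pin home there are 8 mm of air from here up to the knob's underside. The housing stands on the collar's lug, 24 mm wide.
- collar_axis (a point): Point on the collar's upright turning axis, level with the knob's centre when the pin is home, 246 mm above the worktop. The grinder below (grey, 183 mm across at its head, dark foot 215 x 140 mm) is fixed to the worktop with its spout towards the robot; its place and yaw change.
- collar (a joint): Angle (rad) of the silver collar, 127 mm across, with the small smoky hopper and the knob's lug; grows clockwise seen from above, range -0.25 to 1.9. Starts between -0.05 and 0.05 with the pin in the slot. First hole: centred between 0.60 and 1.01; second: 1.05 or more. In a hole the pin has 1.5 mm (0.02 rad) of play each way. Stiff (0.15 N m, 1.9 N at the knob); stays where it is left.
- ring_top (a point): Centre of the top face of the fixed steel index ring under the lug (131 mm inside, 188 mm outside, 12 mm thick). On the pin's circle, going clockwise: long slot, then three 11 mm round holes 0.454 rad apart. Refitted after cleaning, the ring may sit up to 0.2 rad off either way, which no reading tells: at a collar angle of 0.50 to 0.54 the pin is surely past the slot and short of the first hole.
- plunger (a joint): Lift of pin and knob (m): 0 = fully home, 8 mm deep; 0.0075 = nose rides on the ring's top face; 0.012 = end stop. A damped spring pushes it down: 5.6 N home, 7.8 N on the ring, 9.2 N at the stop. Let go over the plain face, the pin rests there and slides along (friction 0.2); slowly pushed over a hole with the knob free to fall, it drops in within 0.2 s. 30 N of side load would bend the pin.
- mug_mid (a point): Centre of the white mug's bowl, half-way up (85 mm across, 100 mm high), which stands on the grinder's foot under the spout. To be left alone.
- milk_pot: Small milk tub with a patterned label, 72 mm across and 71 mm high, to the left in front; origin at the centre of its underside. To be left alone.
- tea_caddy: Pale grey lidded canister, 87 mm across and 105 mm high, at the left wall; origin at the centre of its underside. To be left alone.
- salt_shaker: Shaker with a grey top, 44 mm across and 90 mm high, to the right behind the grinder; origin at the centre of its underside. To be left alone.
- teaspoon: Steel teaspoon, 130 x 26 x 11 mm, lying to the right in front; origin at the centre of its underside. To be left alone.

How it is judged:
By the outcome, as a careful person would: the job done as asked, in the order asked, and still so for the second after the job is handed in, with the robot touching nothing.
It also fails if it takes over 61 s, if anything falls off the work surface, if the arm or the gripper's body presses on something with over 40 N, if the wrist force passes 120 N, or if a joint passes its speed limit or range.

## Working session

There is one attempt and no reset: what is moved stays moved. The work goes in short steps, Python scripts to look and compute and a tool call to move; the robot and the scene stay as the last step left them, time stands still between calls to the robot, and variables do not carry over. Pictures are saved under pics/ and viewed, and the job is handed in when it is done.

Besides the shell and the picture viewer there is one more tool, called by a JSON object that holds its "api" and its "payload", one argument or row to a line. move_arm: Moves the arm, as the interface text tells. Its arguments: {"type":"object","properties":{"rows":{"type":"string"},"grip":{"type":"number"},"newtons":{"type":"number"}},"required":["rows"]}

```bash
ls; mkdir -p pics; cat > h.py <<'E'
import numpy as np, cv2
from station import sensors, camera, ctrl
from scipy.spatial.transform import Rotation as R
def att(c):
    a=np.array(c["attitude"],float)
    return a
E
python3 - <<'E'
from h import *
o=sensors.get_obs(); print(o)
for n in ["side","top","wrist"]:
    c=camera(n); cv2.imwrite(f"pics/{n}0.png",c["color"]); np.savez(f"pics/{n}0.npz",**c)
    print(n,c["mtx"],c.get("position"),c.get("attitude"),c.get("hand_eye"))
E
```

```text
pics
{'time_s': 0.0, 'qpos': array([-1.40059704e+00,  3.00462302e-01,  1.52159680e+00,  1.10943376e-05,
        1.32071342e+00, -6.65834791e-02]), 'joint_vel': array([-0.00169134, -0.00107545,  0.00118974,  0.00042086,  0.00109961,
       -0.00030879]), 'tau': array([-3.04583218e-04, -5.31809056e+01, -3.52734554e+01,  7.08380551e-02,
        2.44027114e-02, -1.22905931e-04]), 'ee_pos': array([ 0.12899787, -0.53449508,  0.30208444]), 'eef_rot': array([-3.14150343e+00,  1.17653786e-03, -1.33401626e+00]), 'force': array([-0.55606899,  0.00765212, -0.23187123]), 'moment': array([-0.03093281,  0.03279463,  0.05679633]), 'grip_width': 0.09370165702166937}
side [[609.37368191   0.         314.09319357]
 [  0.         609.37368191 240.89036414]
 [  0.           0.           1.        ]] [ 0.52845697 -0.72314555  0.73353263] [-2.13277745 -0.01959306  0.00955846] None
top [[438.88898762   0.         315.06144572]
 [  0.         438.88898762 245.42249102]
 [  0.           0.           1.        ]] [0.4470874  0.2040957  1.09856515] [-3.03566762 -0.02520229 -1.55671506] None
wrist [[361.17975567   0.         324.78746228]
 [  0.         361.17975567 235.06859147]
 [  0.           0.           1.        ]] None None [[ 9.99999854e-01 -3.43187949e-04  4.17538905e-04  8.51429697e-05]
 [ 2.09644749e-04  9.58348913e-01  2.85599924e-01 -8.25042843e-02]
 [-4.98162408e-04 -2.85599795e-01  9.58348845e-01 -8.19803722e-02]
 [ 0.00000000e+00  0.00000000e+00  0.00000000e+00  1.00000000e+00]]
```

View pics/side0.png

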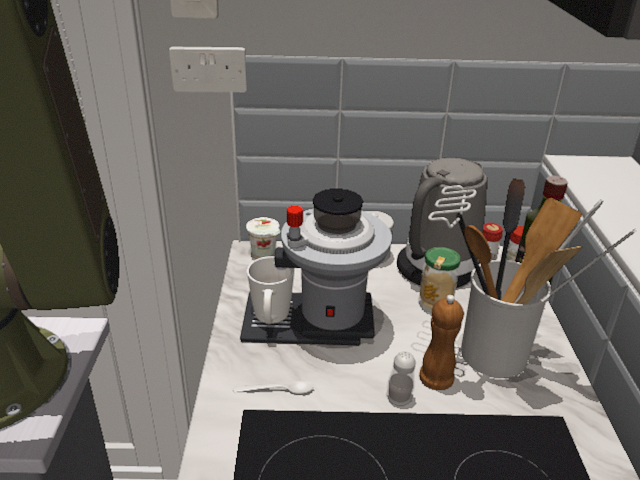

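View pics/top0.png

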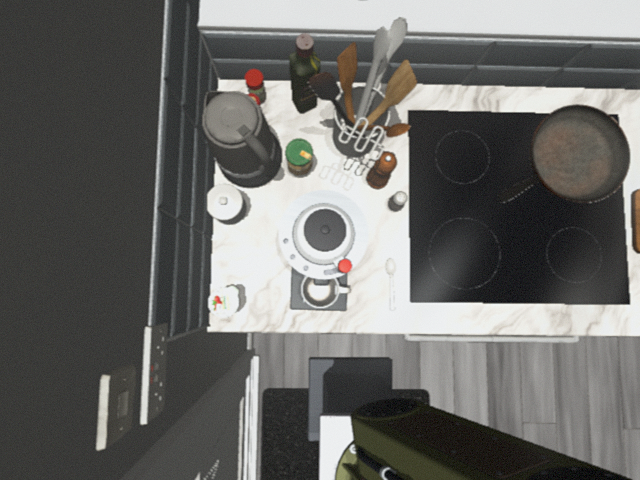

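The side view shows the red knob at about (295,217) and the black lid at (337,203). In the top view the knob is at (345,266) and the lid at (325,230), with the mug at (320,290). I'll measure these now.

```bash
cat >> h.py <<'E'
def rot(c): return R.from_euler('xyz',np.array(c["attitude"])).as_matrix()
def ray(c,u,v,Rm=None,p=None):
    K=c["mtx"]; d=np.linalg.inv(K)@np.array([u,v,1.0])
    if Rm is None: Rm=rot(c); p=c["position"]
    return p, Rm@d
def plane(c,u,v,z,**k):
    p,d=ray(c,u,v,**k); return p+d*(z-p[2])/d[2]
def cloud(c,Rm=None,p=None):
    K=c["mtx"];v,u=np.mgrid[0:480,0:640]; d=np.stack([(u-K[0,2])/K[0,0],(v-K[1,2])/K[1,1],np.ones(u.shape)],-1)
    if Rm is None: Rm=rot(c); p=c["position"]
    return p+(d*c["z_map"][...,None])@Rm.T
def red(c):
    h=cv2.cvtColor(c["color"],cv2.COLOR_BGR2HSV)
    return (((h[...,0]<6)|(h[...,0]>174))&(h[...,1]>180)&(h[...,2]>80)).astype(np.uint8)
def comps(m,mn=15):
    n,l,s,ce=cv2.connectedComponentsWithStats(m); return [(i,s[i],ce[i]) for i in range(1,n) if s[i][4]>=mn],l
def tri(c1,p1,c2,p2):
    a,d=ray(c1,*p1);b,e=ray(c2,*p2);A=np.c_[d,-e];s=np.linalg.lstsq(A,b-a,rcond=None)[0]
    x,y=a+d*s[0],b+e*s[1]; return (x+y)/2,np.linalg.norm(x-y)
def wristRt(c,o):
    T=np.eye(4);T[:3,:3]=R.from_euler('xyz',o["eef_rot"]).as_matrix();T[:3,3]=o["ee_pos"];T=T@c["hand_eye"];return dict(Rm=T[:3,:3],p=T[:3,3])
E
python3 - <<'E'
from h import *
S=dict(np.load('pics/side0.npz',allow_pickle=True));T=dict(np.load('pics/top0.npz',allow_pickle=True))
for n,c in(("side",S),("top",T)):
    P=cloud(c); cs,l=comps(red(c))
    for i,s,ce in cs:
        q=P[(l==i)&(c["z_map"]>0)]; print(n,s,ce.round(1),np.median(q,0).round(3),q.min(0).round(3),q.max(0).round(3))
P=cloud(T)
for (u,v) in [(325,230),(325,212),(310,215),(345,266),(320,292),(398,200)]: print((u,v),P[v,u].round(3))
# lid: dark blob and heights histogram near head
m=(np.hypot(P[...,0]-P[230,325,0],P[...,1]-P[230,325,1])<0.12)
z=P[...,2][m]; hh=np.histogram(z,bins=np.arange(0.14,0.34,0.005)); print(list(zip(hh[1].round(3),hh[0])))
# dark lid centroid
g=cv2.cvtColor(T["color"],cv2.COLOR_BGR2GRAY); lm=(m&(P[...,2]>0.255)&(g<70)).astype(np.uint8)
for i,s,ce in comps(lm,50)[0]: print("lid",s,ce)
mm=(m&(P[...,2]>0.25)&(red(T)==0)); print(P[mm].min(0),P[mm].max(0))
K=R.from_euler
print(tri(S,(295,213),T,(345,266)))
E
```

```text
side [287 206  16  21 288] [294.1 215.7] [0.498 0.115 0.253] [0.486 0.108 0.232] [0.51  0.135 0.263]
side [483 223  19  18 191] [492.1 233.7] [0.886 0.318 0.103] [0.771 0.009 0.088] [0.906 0.349 0.285]
side [511 226  13  18 154] [516.8 234.3] [0.937 0.32  0.104] [0.859 0.133 0.084] [0.953 0.349 0.231]
side [258 241  12   6  23] [263.7 243.5] [0.426 0.362 0.042] [0.413 0.358 0.034] [0.436 0.367 0.046]
side [327 309   6   7  39] [329.6 311.9] [0.56  0.101 0.071] [0.556 0.097 0.062] [0.565 0.104 0.079]
top [246  70  17  17 211] [253.7  77.6] [0.949 0.331 0.106] [0.928 0.312 0.102] [0.97  0.35  0.111]
(325, 230) [0.566 0.166 0.264]
(325, 212) [0.603 0.166 0.257]
(310, 215) [0.596 0.195 0.255]
(345, 266) [0.498 0.126 0.26 ]
(320, 292) [0.448 0.165 0.018]
(398, 200) [ 0.666 -0.014  0.086]
[(np.float64(0.14), np.int64(5)), (np.float64(0.145), np.int64(38)), (np.float64(0.15), np.int64(58)), (np.float64(0.155), np.int64(0)), (np.float64(0.16), np.int64(0)), (np.float64(0.165), np.int64(0)), (np.float64(0.17), np.int64(0)), (np.float64(0.175), np.int64(112)), (np.float64(0.18), np.int64(70)),
[... 474 characters left out ...]
64(209)), (np.float64(0.255), np.int64(1259)), (np.float64(0.26), np.int64(117)), (np.float64(0.265), np.int64(3)), (np.float64(0.27), np.int64(0)), (np.float64(0.275), np.int64(0)), (np.float64(0.28), np.int64(0)), (np.float64(0.285), np.int64(0)), (np.float64(0.29), np.int64(0)), (np.float64(0.295), np.int64(0)), (np.float64(0.3), np.int64(0)), (np.float64(0.305), np.int64(0)), (np.float64(0.31), np.int64(0)), (np.float64(0.315), np.int64(0)), (np.float64(0.32), np.int64(0)), (np.float64(0.325), np.int64(0)), (np.float64(0.33), np.int64(0))]
[0.48650965 0.11239487 0.25015905] [0.60908468 0.20610821 0.26604473]
(array([0.49882874, 0.12549653, 0.25117575]), np.float64(0.0008201374655432215))
```

```bash
python3 - <<'E'
import cv2
a=cv2.imread('pics/side0.png')[170:350,220:420];cv2.imwrite('pics/s_z.png',cv2.resize(a,None,fx=3.3,fy=3.3,interpolation=2))
a=cv2.imread('pics/top0.png')[180:320,250:410];cv2.imwrite('pics/t_z.png',cv2.resize(a,None,fx=4,fy=4,interpolation=2))
E
```

```text
(no output)
```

View pics/s_z.png

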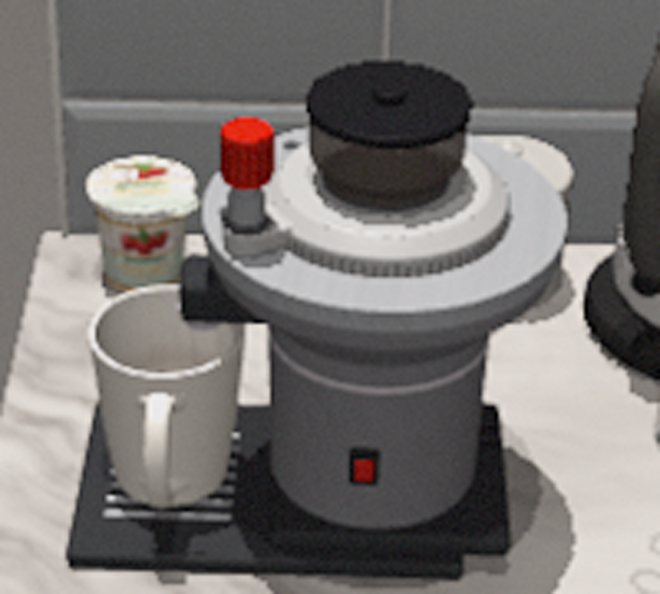

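View pics/t_z.png

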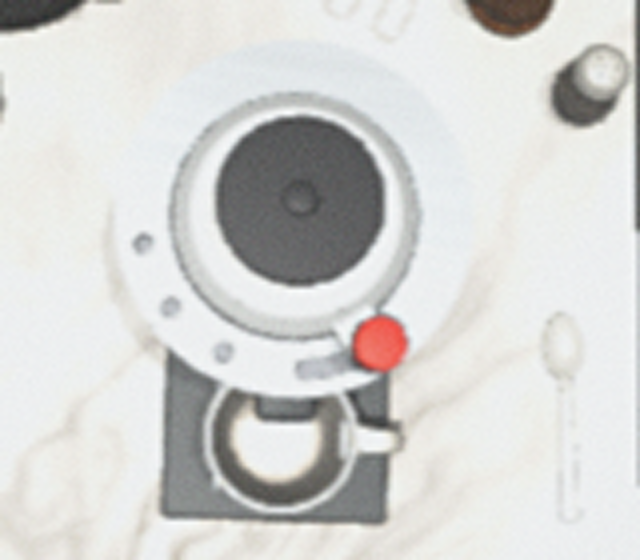

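The top zoom shows the three holes near zoomed (223,352), (171,306) and (143,243), clockwise from the slot, so I can predict the first hole's angle from the picture and then confirm it by feel.

```bash
python3 - <<'E'
from h import *
T=dict(np.load('pics/top0.npz',allow_pickle=True));S=dict(np.load('pics/side0.npz',allow_pickle=True))
g=cv2.cvtColor(T["color"],cv2.COLOR_BGR2GRAY);P=cloud(T)
m=((g<100)&(P[...,2]>0.245)&(np.hypot(P[...,0]-.566,P[...,1]-.166)<.06)).astype(np.uint8)
for i,s,ce in comps(m,50)[0]: print(s,ce,plane(T,*ce,.257)); ax=plane(T,*ce,.257) if s[4]>500 else ax
h=cv2.cvtColor(T["color"],cv2.COLOR_BGR2HSV); rm=(((h[...,0]<8)|(h[...,0]>172))&(h[...,1]>100)).astype(np.uint8)
for i,s,ce in comps(rm,50)[0]:
    if abs(ce[0]-345)<10: kn=plane(T,*ce,.260); print('knob',s,ce,kn)
d=kn-ax; a0=np.arctan2(d[1],d[0]); print('r',np.hypot(*d[:2]),'ang',a0)
# ring edge ax check
rz=np.median(P[...,2][(np.abs(np.hypot(P[...,0]-ax[0],P[...,1]-ax[1])-.08)<.008)]);print('ringz',rz)
sub=g[180:320,250:410]
for zu,zv in [(223,352),(171,306),(143,243)]:
    u,v=250+zu/4,180+zv/4
    w=g[int(v)-5:int(v)+7,int(u)-5:int(u)+7].astype(float); w=np.clip(np.median(w)-12-w,0,None); yy,xx=np.mgrid[int(v)-5:int(v)+7,int(u)-5:int(u)+7]
    u,v=(w*xx).sum()/w.sum(),(w*yy).sum()/w.sum()
    q=plane(T,u,v,rz-.001)-ax; an=np.arctan2(q[1],q[0]); print((u,v),np.hypot(*q[:2]),(a0-an)%(2*np.pi))
m=plane(T,320.5,290,.1);print('mug',m)
E
```

```text
[305 210  40  41 886] [326.96952596 225.3510158 ] [0.57641832 0.16159356 0.257     ]
knob [338 259  14  14 141] [344.4822695 265.4893617] [0.4988478  0.12729119 0.26      ]
r 0.08481649086500755 ang -2.7252366794089196
ringz 0.191635156803032
(np.float64(303.78500823723226), np.float64(270.0172981878089)) 0.09460470546495374 0.8950160339138051
(np.float64(292.9312567132116), np.float64(255.53705692803436)) 0.08591406124885619 1.3028433773938008
(np.float64(285.0875621890547), np.float64(240.13532338308457)) 0.08645565380734133 1.7245864411085075
mug [0.45231428 0.16667182 0.1       ]
```

```bash
python3 - <<'E'
from h import *
T=dict(np.load('pics/top0.npz',allow_pickle=True));S=dict(np.load('pics/side0.npz',allow_pickle=True))
ax=plane(T,325.2,230.3,.257);kn=plane(T,345,265.7,.260);print(ax,kn)
d=kn-ax;a0=np.arctan2(d[1],d[0]);print(np.hypot(*d[:2]),a0)
for p in [(303.8,270),(305.75,268),(292.8,256),(285.5,240.5)]:
    q=plane(T,p[0]+.0,p[1],.191)-ax;an=np.arctan2(q[1],q[0]);print(np.hypot(*q[:2]),(a0-an)%6.283)
# side view lid ellipse centre
print(tri(S,(337.5,201.5),T,(325.2,230.3)))
E
python3 -c "
import cv2
a=cv2.imread('pics/top0.png')[215:290,270:360];cv2.imwrite('pics/t_z2.png',cv2.resize(a,None,fx=8,fy=8,interpolation=0))"
```

```text
[0.56666923 0.16491572 0.257     ] [0.49845942 0.12629456 0.26      ]
0.07838476523770056 -2.6263884329915346
0.08440472584462791 1.011717935990581
0.07884269624024806 0.992906861279458
0.07814548770082158 1.4634251938154375
0.08041982414834675 1.9173631803725941
(array([0.56771736, 0.16471457, 0.25246706]), np.float64(0.0008004020625034236))
```

View pics/t_z2.png

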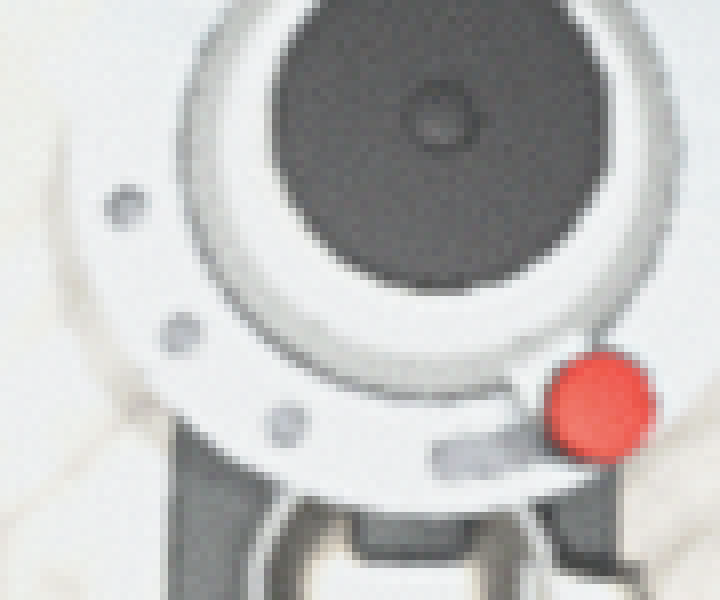

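The holes are at about (305.4,267.6), (292.1,256.1) and (285.2,240.4). That puts hole 1 about 1.0 rad clockwise of the knob, and the spacing of about 0.46 matches the 0.454 given. The knob radius comes out at 78 mm against the 80 mm given, and its height of 0.25 also agrees. Next I'll plan the move to a hover, with the jaws along the tangent.

```bash
cat >> h.py <<'E'
def plan(target,yaw,n,o=None,dyaw=None):
    """print n rows to go to target xyz with tool down at yaw (straight in world)"""
    o=o or sensors.get_obs(); Rm=R.from_euler('xyz',o["eef_rot"]); p=np.array(o["ee_pos"])
    Rt=R.from_euler('xyz',[np.pi,0,yaw])
    rel=(Rm.inv()*Rt).as_rotvec()
    if dyaw is not None: rel=np.array([rel[0]*0,rel[1]*0,-dyaw])
    out=[]
    for i in range(n):
        Ri=Rm*R.from_rotvec(rel*i/n); d=Ri.inv().apply((np.array(target)-p)/n)*1000
        out.append(" ".join(f"{v:.1f}" for v in d)+" "+" ".join(f"{v:.4f}" for v in rel/n))
    print("; ".join(out))
def st():
    o=sensors.get_obs(); print(round(o["time_s"],2),o["ee_pos"].round(4),o["eef_rot"].round(4),"F",o["force"].round(2),"M",o["moment"].round(2),"w",round(o["grip_width"],4),o["qpos"].round(2))
    return o
E
python3 - <<'E'
from h import *
o=st(); plan([.4985-.02,.1265-.01,.44],2.08,20,o,dyaw=2.08+1.334)
E
```

```text
0.15 [ 0.129  -0.5345  0.3022] [-3.1415e+00  9.0000e-04 -1.3340e+00] F [-0.59 -0.17  0.05] M [-0.05  0.02  0.05] w 0.0939 [-1.4   0.3   1.52  0.    1.32 -0.07]
-27.5 -24.6 -6.9 0.0000 0.0000 -0.1707; -23.0 -28.9 -6.9 0.0000 0.0000 -0.1707; -17.7 -32.4 -6.9 0.0000 0.0000 -0.1707; -11.9 -35.0 -6.9 0.0000 0.0000 -0.1707; -5.8 -36.5 -6.9 0.0000 0.0000 -0.1707; 0.4 -36.9 -6.9 0.0000 0.0000 -0.1707; 6.7 -36.3 -6.9 0.0000 0.0000 -0.1707; 12.8 -34.7 -6.9 0.0000 0.0000 -0.1707; 18.5 -32.0 -6.9 0.0000 0.0000 -0.1707; 23.7 -28.4 -6.9 0.0000 0.0000 -0.1707; 28.1 -24.0 -6.9 0.0000 0.0000 -0.1707; 31.8 -18.8 -6.9 0.0000 0.0000 -0.1707; 34.5 -13.1 -6.9 0.0000 0.0000 -0.1707; 36.3 -7.1 -6.9 0.0000 0.0000 -0.1707; 36.9 -0.8 -6.9 0.0000 0.0000 -0.1707; 36.5 5.5 -6.9 0.0000 0.0000 -0.1707; 35.1 11.6 -6.9 0.0000 0.0000 -0.1707; 32.6 17.4 -6.9 0.0000 0.0000 -0.1707; 29.2 22.7 -6.9 0.0000 0.0000 -0.1707; 24.9 27.3 -6.9 0.0000 0.0000 -0.1707
```

{"api": "move_arm", "payload": {
  "rows": "-27.5 -24.6 -14 0 0 -0.17; -23 -28.9 -14 0 0 -0.17; -17.7 -32.4 -14 0 0 -0.17; -11.9 -35 -14 0 0 -0.17; -5.8 -36.5 -14 0 0 -0.17; 0.4 -36.9 -14 0 0 -0.17; 6.7 -36.3 -14 0 0 -0.17; 12.8 -34.7 -14 0 0 -0.17; 18.5 -32 -14 0 0 -0.17; 23.7 -28.4 -12 0 0 -0.17; 28 -24 0 0 0 -0.17; 32 -19 0 0 0 -0.17; 34.5 -13 0 0 0 -0.17; 36.3 -7 0 0 0 -0.17; 37 -1 0 0 0 -0.17; 36.5 5.5 0 0 0 -0.17; 35 11.6 0 0 0 -0.17; 32.6 17.4 0 0 0 -0.17; 29.2 22.7 0 0 0 -0.17; 25 27.3 0 0 0 -0.17",
  "grip": 1
}}

```text
time_s: 2.65
ee_pos: [0.4558, 0.1529, 0.4448]
eef_rot: [3.139, -0.004, 2.175]
force: [1.4, 0.1, -0.1]
grip_width: 0.094
```

```bash
python3 - <<'E'
from h import *
o=st(); c=camera("wrist"); cv2.imwrite("pics/w1.png",c["color"]); np.savez("pics/w1.npz",o=np.r_[o["ee_pos"],o["eef_rot"]],**c)
plan([.4785,.1165,.42],2.08,6,o,dyaw=2.08-o["eef_rot"][2])
E
```

```text
2.65 [0.4558 0.1529 0.4448] [ 3.1391 -0.0039  2.1754] F [ 1.35  0.14 -0.06] M [ 0.11 -0.12 -0.01] w 0.094 [ 0.25  0.07  1.47  0.    1.6  -1.93]
-7.2 -0.3 4.1 0.0000 -0.0000 0.0159; -7.2 -0.2 4.1 0.0000 -0.0000 0.0159; -7.2 -0.1 4.1 0.0000 -0.0000 0.0159; -7.2 0.0 4.1 0.0000 -0.0000 0.0159; -7.2 0.1 4.1 0.0000 -0.0000 0.0159; -7.2 0.2 4.1 0.0000 -0.0000 0.0159
```

View pics/w1.png

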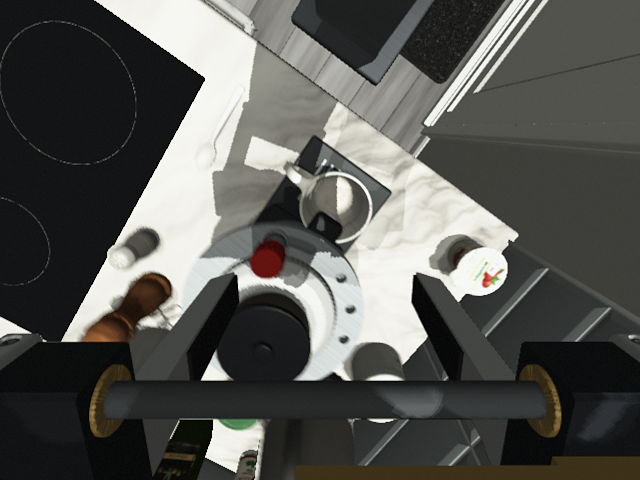

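The wrist view shows the knob at (267,262), the lid at (264,338) and the holes at (342,278), (350,310) and (343,340). I'll move above the knob and measure again once the arm is still.

{"api": "move_arm", "payload": {
  "rows": "-7.2 0 4 0 0 0.016; -7.2 0 4 0 0 0.016; -7.2 0 4 0 0 0.016; -7.2 0 4 0 0 0.016; -7.2 0 4 0 0 0.016; -7.2 0 4 0 0 0.016; 0 0 0 0 0 0; 0 0 0 0 0 0"
}}

```text
time_s: 3.7
ee_pos: [0.4813, 0.1148, 0.4178]
eef_rot: [3.141, -0.005, 2.077]
force: [0.8, -0.4, 0.1]
grip_width: 0.0941
```

```bash
python3 - <<'E'
from h import *
o=st(); c=camera("wrist"); cv2.imwrite("pics/w2.png",c["color"]); np.savez("pics/w2.npz",o=np.r_[o["ee_pos"],o["eef_rot"]],**c)
k=wristRt(c,o)
for i,s,ce in comps(red(c),60)[0]: print(s,ce,plane(c,*ce,.250,**k))
E
```

```text
3.7 [0.4813 0.1148 0.4178] [ 3.141  -0.0051  2.077 ] F [ 0.81 -0.39  0.09] M [ 0.08 -0.06 -0.04] w 0.0941 [ 0.16  0.11  1.48  0.01  1.55 -1.92]
[308 261  36  32 835] [324.73892216 276.54730539] [0.50032928 0.12635879 0.25      ]
```

View pics/w2.png

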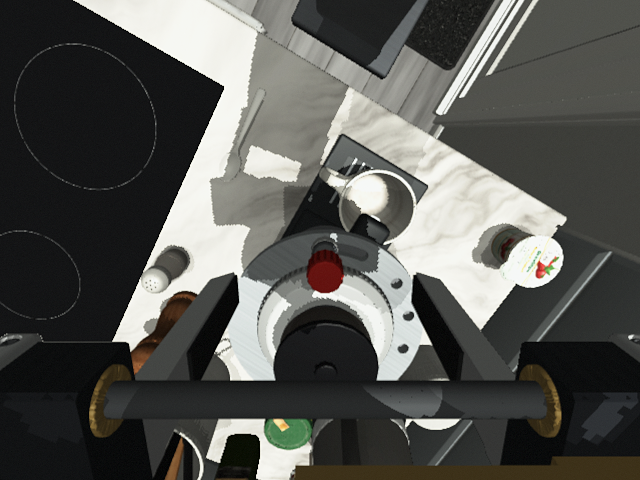

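Knob at (325,277) in the wrist view, holes at (397,283), (408,315) and (403,348). I'll cross-check these against the top view.

```bash
python3 - <<'E'
from h import *
z=np.load('pics/w2.npz');c=dict(z);o=dict(ee_pos=z['o'][:3],eef_rot=z['o'][3:]);k=wristRt(c,o)
kn=plane(c,325,284,.260,**k);ax=plane(c,326,352,.257,**k);print(kn,ax)
ax=np.array([.5670,.1648,0]);kn=np.array([.4987,.1263,0]);d=kn-ax;a0=np.arctan2(d[1],d[0]);print(np.hypot(*d[:2]),a0)
for p in [(397,283.5),(408,315.5),(403,348.5)]:
    q=plane(c,*p,.191,**k)-ax;print(np.hypot(*q[:2]),a0-np.arctan2(q[1],q[0]))
o=sensors.get_obs(); plan([.4988,.1264,.330],a0+np.pi*1.5,8,o,dyaw=(a0+1.5*np.pi)-o["eef_rot"][2])
E
```

```text
[0.50161872 0.12723313 0.26      ] [0.55249706 0.15634361 0.257     ]
0.07840369889233541 -2.62829997668315
0.07984945136444849 -5.300068280949954
0.07937760857227309 -4.850774686282463
0.07990311710611864 -4.3905600882866676
0.1 2.6 11.0 0.0000 -0.0000 -0.0009; 0.1 2.6 11.0 0.0000 -0.0000 -0.0009; 0.1 2.6 11.0 0.0000 -0.0000 -0.0009; 0.1 2.6 11.0 0.0000 -0.0000 -0.0009; 0.1 2.6 11.0 0.0000 -0.0000 -0.0009; 0.1 2.6 11.0 0.0000 -0.0000 -0.0009; 0.1 2.6 11.0 0.0000 -0.0000 -0.0009; 0.1 2.6 11.0 0.0000 -0.0000 -0.0009
```

Both views agree: hole 1 is about 0.98–1.0 rad from the knob, at a radius of 80 mm. Descending onto the knob.

{"api": "move_arm", "payload": {
  "rows": "0 2.6 11 0 0 0; 0 2.6 11 0 0 0; 0 2.6 11 0 0 0; 0 2.6 11 0 0 0; 0 2.6 11 0 0 0; 0 2.6 11 0 0 0; 0 2.6 11 0 0 0; 0 2.6 11 0 0 0; 0 0 0 0 0 0; 0 0 0 0 0 0"
}}

```text
time_s: 5.0
ee_pos: [0.5003, 0.1267, 0.3228]
eef_rot: [-3.141, -0.006, 2.078]
force: [-0.5, -0.1, -0.4]
grip_width: 0.094
```

```bash
python3 - <<'E'
from h import *
o=st(); c=camera("wrist"); cv2.imwrite("pics/w3.png",c["color"]);k=wristRt(c,o)
for i,s,ce in comps(red(c),60)[0]: print(s,ce,plane(c,*ce,.250,**k))
plan([.4988,.1264,.328],2.084,2,o,dyaw=2.084-o["eef_rot"][2])
E
```

```text
5.0 [0.5003 0.1267 0.3228] [-3.1411 -0.0056  2.0782] F [-0.47 -0.08 -0.43] M [ 0.08 -0.14 -0.04] w 0.094 [ 0.18  0.21  1.59  0.01  1.35 -1.9 ]
[591 275  11  21  94] [595.14893617 284.90425532] [0.42665522 0.23102112 0.25      ]
[ 296  290   55   49 2078] [323.26082772 314.4759384 ] [0.50161912 0.12709553 0.25      ]
0.3 -0.7 -2.6 -0.0000 -0.0000 -0.0029; 0.3 -0.7 -2.6 -0.0000 -0.0000 -0.0029
```

View pics/w3.png

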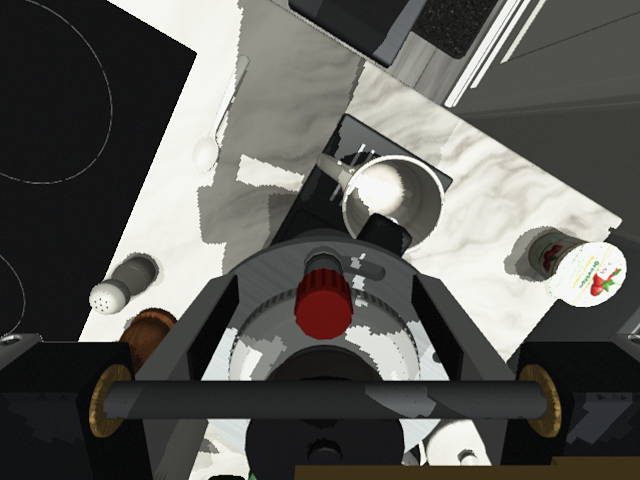

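The knob is centred between the fingers at (323,314). The arm is about 5 mm too low, so I'll raise it slightly and close.

{"api": "move_arm", "payload": {
  "rows": "0 -0.5 -3 0 0 -0.003; 0 -0.5 -3 0 0 -0.003; 0 0 0 0 0 0; 0 0 0 0 0 0; 0 0 0 0 0 0; 0 0 0 0 0 0; 0 0 0 0 0 0; 0 0 0 0 0 0",
  "grip": -1,
  "newtons": 25
}}

```text
time_s: 6.05
ee_pos: [0.4994, 0.126, 0.3302]
eef_rot: [3.141, -0.005, 2.085]
force: [-0.2, 0.2, 0.1]
grip_width: 0.0256
```

```bash
python3 - <<'E'
from h import *
st()
E
```

```text
6.05 [0.4994 0.126  0.3302] [ 3.1406 -0.005   2.0846] F [-0.16  0.23  0.1 ] M [ 0.   -0.18 -0.02] w 0.0256 [ 0.17  0.2   1.58  0.01  1.36 -1.91]
```

The knob is gripped, width 25.6 mm. Lifting gently.

{"api": "move_arm", "payload": {
  "rows": "0 0 -2 0 0 0; 0 0 -2 0 0 0; 0 0 -2 0 0 0; 0 0 -2 0 0 0; 0 0 -1 0 0 0; 0 0 -0.5 0 0 0; 0 0 0 0 0 0"
}}

```text
time_s: 6.92
ee_pos: [0.4995, 0.126, 0.3384]
eef_rot: [-3.141, -0.006, 2.085]
force: [2.7, 0.7, -7.7]
grip_width: 0.0256
```

```bash
python3 - <<'E'
from h import *
st()
E
```

```text
6.92 [0.4995 0.126  0.3384] [-3.1406 -0.0058  2.0845] F [ 2.71  0.67 -7.73] M [ 0.17 -0.86 -0.03] w 0.0256 [ 0.17  0.2   1.57  0.01  1.38 -1.91]
```

{"api": "move_arm", "payload": {
  "rows": "0 0 -1 0 0 0; 0 0 -1 0 0 0; 0 0 0 0 0 0"
}}

```text
time_s: 7.3
ee_pos: [0.4995, 0.126, 0.3404]
eef_rot: [-3.141, -0.006, 2.085]
force: [4.5, 1.2, -8.1]
grip_width: 0.0257
```

```bash
python3 - <<'E'
from h import *
st()
c=camera("side");cv2.imwrite("pics/s4.png",cv2.resize(c["color"][150:330,200:440],None,fx=3.3,fy=3.3))
E
```

```text
7.3 [0.4995 0.126  0.3404] [-3.1405 -0.0058  2.0845] F [ 4.49  1.22 -8.08] M [ 0.26 -0.87 -0.  ] w 0.0257 [ 0.17  0.2   1.56  0.01  1.39 -1.91]
```

View pics/s4.png

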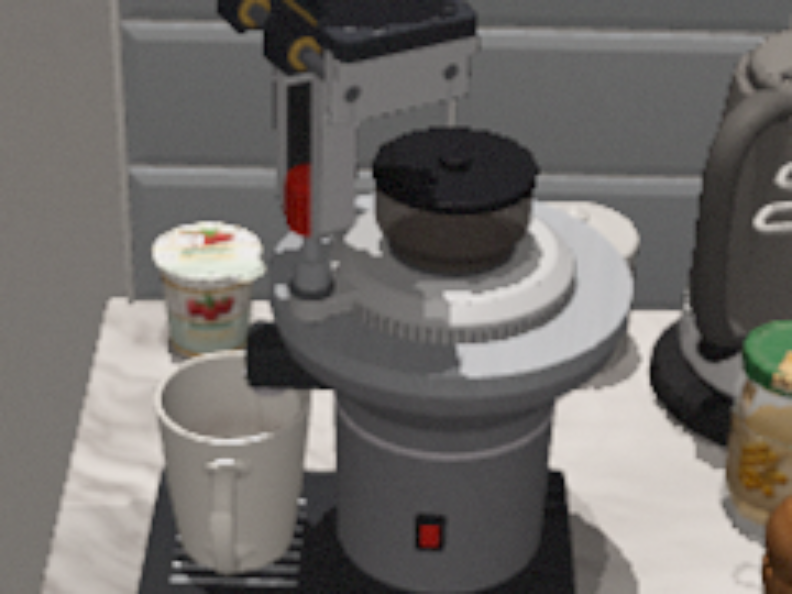

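The knob is lifted about 10 mm (-8.1 N), with clear air over the housing. Before choosing where to set the pin down, I'll find the angle of the slot's end from the first picture.

```bash
python3 - <<'E'
from h import *
T=dict(np.load('pics/top0.npz',allow_pickle=True));ax=np.array([.567,.1648,0]);a0=-2.628
for p in [(431,460),(287,425)]:
    q=plane(T,p[0]/8+269.5,p[1]/8+214.5,.191)-ax;print(np.hypot(*q[:2]),(a0-np.arctan2(q[1],q[0]))%6.2832)
E
```

```text
0.07804935114164142 0.5111189895529593
0.07888035897231188 1.0041904190482942
```

Relative to the start, the slot's edge is at 0.51 rad and the hole at about 0.99 rad. I'll carry the pin lifted to about 0.68 and set it down there, which leaves margin on both sides. First part of the turn:

{"api": "move_arm", "payload": {
  "rows": "2 0 0 0 0 0.025; 3.2 0.06 0 0 0 0.04; 3.2 0.06 0 0 0 0.04; 3.2 0.06 0 0 0 0.04; 2 0 0 0 0 0.025"
}}

```text
time_s: 7.98
ee_pos: [0.4938, 0.1388, 0.3405]
eef_rot: [-3.14, -0.005, 1.904]
force: [5.3, -0.1, -8.2]
grip_width: 0.0253
```

```bash
cat >> h.py <<'E'
def col(o,P0=np.array([.4995,.1260]),y0=2.0845):
    ax=np.array([.567,.1648]);
    rad=np.array([np.sin(o["eef_rot"][2]),-np.cos(o["eef_rot"][2])]) # tool y = inward
    f=o["force"]; tx=np.array([np.cos(o["eef_rot"][2]),np.sin(o["eef_rot"][2])])
    d=o["ee_pos"][:2]-ax;d0=P0-ax
    print("dang pos",round(np.arctan2(d0[1],d0[0])-np.arctan2(d[1],d[0]),4)if d[1]<0 else round((np.arctan2(d0[1],d0[0])-np.arctan2(d[1],d[0]))%6.2832,4),"yaw",round(y0-o["eef_rot"][2],4),"r",round(np.hypot(*d)*1000,2),"Ftan",round(tx@f[:2],2),"Frad(in)",round(rad@f[:2],2),"Fz",round(f[2],2))
E
python3 - <<'E'
from h import *
col(st())
E
```

```text
7.97 [0.4938 0.1388 0.3405] [-3.1403 -0.0047  1.9042] F [ 5.3  -0.13 -8.23] M [ 0.04 -1.08  0.02] w 0.0253 [ 0.2   0.19  1.57  0.    1.38 -1.7 ]
dang pos 0.1798 yaw 0.1803 r 77.7 Ftan -1.86 Frad(in) 4.97 Fz -8.23
```

The position and yaw angles agree (0.180), and the tangential force is the 1.9 N expected. Continuing.

{"api": "move_arm", "payload": {
  "rows": "2 0.2 0 0 0 0.025; 3.2 0.2 0 0 0 0.04; 3.2 0.2 0 0 0 0.04; 3.2 0.2 0 0 0 0.04; 3.2 0.1 0 0 0 0.04; 3.2 0.1 0 0 0 0.04; 3.2 0.1 0 0 0 0.04; 3.2 0.1 0 0 0 0.04; 3.2 0.1 0 0 0 0.04; 3.2 0.1 0 0 0 0.04; 3.2 0.1 0 0 0 0.04; 2 0.05 0 0 0 0.025"
}}

```text
time_s: 9.48
ee_pos: [0.4905, 0.1751, 0.3401]
eef_rot: [-3.136, -0.001, 1.431]
force: [2.7, -1.4, -8.9]
grip_width: 0.0255
```

```bash
python3 - <<'E'
from h import *
col(st())
E
```

```text
9.47 [0.4905 0.1751 0.3401] [-3.1363e+00 -6.0000e-04  1.4308e+00] F [ 2.73 -1.42 -8.86] M [-0.01 -0.91  0.16] w 0.0255 [ 0.27  0.21  1.55  0.    1.39 -1.16]
dang pos 0.656 yaw 0.6537 r 77.19 Ftan -1.02 Frad(in) 2.9 Fz -8.86
```

At 0.655 rad. Lowering the pin onto the plain face.

{"api": "move_arm", "payload": {
  "rows": "0 0 1 0 0 0; 0 0 1 0 0 0; 0 0 0.7 0 0 0; 0 0 0.5 0 0 0; 0 0 0 0 0 0"
}}

```text
time_s: 10.1
ee_pos: [0.4904, 0.1752, 0.3378]
eef_rot: [-3.137, -0.002, 1.432]
force: [2.5, 0.9, -4.9]
grip_width: 0.0254
```

```bash
python3 - <<'E'
from h import *
col(st())
E
```

```text
10.1 [0.4904 0.1752 0.3378] [-3.1375e+00 -1.6000e-03  1.4317e+00] F [ 2.51  0.9  -4.92] M [ 0.12 -0.66  0.08] w 0.0254 [ 0.27  0.21  1.55  0.    1.38 -1.16]
dang pos 0.6571 yaw 0.6528 r 77.27 Ftan 1.24 Frad(in) 2.36 Fz -4.92
```

The downward load has shifted onto the ring (Fz is now -4.9 N against 7.8 N of spring, lift 7.6 mm). I'll open slightly so the knob is free to fall.

{"api": "move_arm", "payload": {
  "rows": "0 0 0 0 0 0; 0 0 0 0 0 0; 0 0 0 0 0 0",
  "grip": -0.32
}}

```text
time_s: 10.48
ee_pos: [0.4903, 0.1752, 0.3387]
eef_rot: [-3.138, -0.002, 1.432]
force: [0.9, -0.1, 0.2]
grip_width: 0.0323
```

```bash
python3 - <<'E'
from h import *
col(st())
c=camera("side");cv2.imwrite("pics/s5.png",cv2.resize(c["color"][150:330,200:440],None,fx=3.3,fy=3.3))
c=camera("wrist");cv2.imwrite("pics/w5.png",c["color"])
E
```

```text
10.47 [0.4903 0.1752 0.3387] [-3.1380e+00 -2.0000e-03  1.4316e+00] F [ 0.93 -0.11  0.21] M [ 0.03 -0.16  0.09] w 0.0323 [ 0.27  0.21  1.55  0.    1.38 -1.16]
dang pos 0.6571 yaw 0.6529 r 77.39 Ftan 0.02 Frad(in) 0.94 Fz 0.21
```

View pics/s5.png

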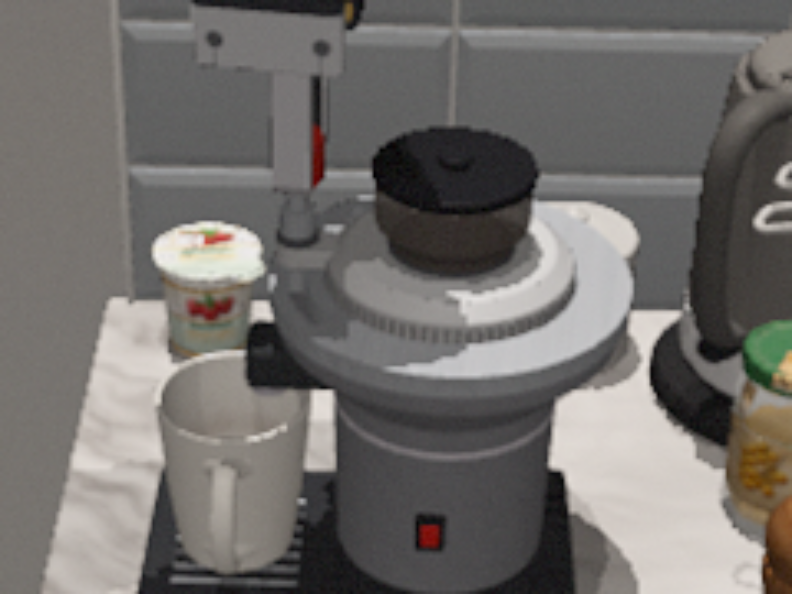

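View pics/w5.png

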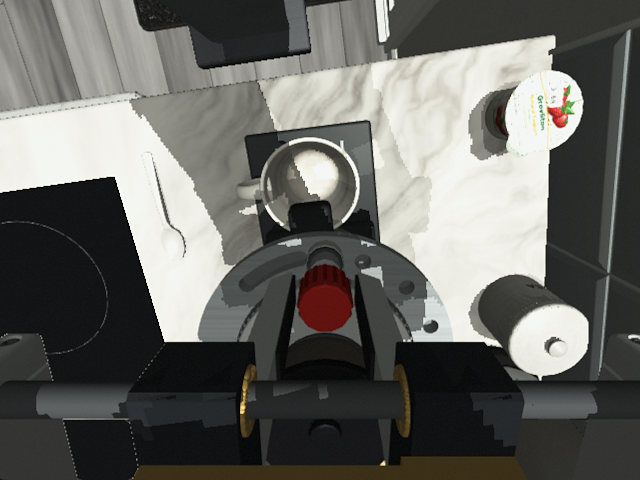

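The wrist view shows the pin at about (322,253), between the slot's end at (305,258) and hole 1 at (362,261). The knob is free in the cage. I'll push slowly with the trailing finger.

{"api": "move_arm", "payload": {
  "rows": "1.5 0.02 0 0 0 0.019; 1.5 0.02 0 0 0 0.019; 1.5 0.02 0 0 0 0.019; 1.5 0.02 0 0 0 0.019; 1.5 0.02 0 0 0 0.019; 1.5 0.02 0 0 0 0.019; 1.5 0.02 0 0 0 0.019; 1.5 0.02 0 0 0 0.019; 1.5 0.02 0 0 0 0.019"
}}

```text
time_s: 11.7
ee_pos: [0.4936, 0.1869, 0.3388]
eef_rot: [-3.138, 0.005, 1.247]
force: [-0.1, -5.8, 1.3]
grip_width: 0.0319
```

```bash
python3 - <<'E'
from h import *
col(st())
c=camera("wrist");cv2.imwrite("pics/w6.png",c["color"])
for i,s,ce in comps(red(c),60)[0]: print(s,ce)
E
```

```text
11.7 [0.4936 0.1869 0.3388] [-3.1382  0.0051  1.2466] F [-0.15 -5.76  1.27] M [-0.95  0.23  0.02] w 0.0319 [ 0.29  0.23  1.53 -0.    1.39 -0.95]
dang pos 0.8141 yaw 0.8379 r 76.7 Ftan -5.51 Frad(in) 1.69 Fz 1.27
[519  65  21  18 149] [529.7114094   73.08724832]
[ 292  283   52   47 1889] [317.98888301 306.4780307 ]
```

View pics/w6.png

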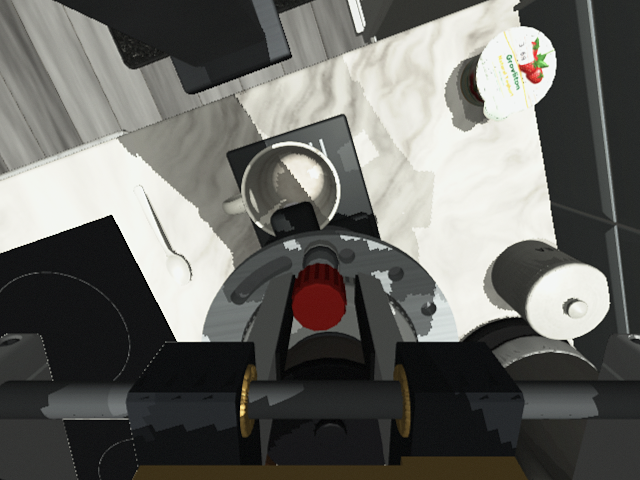

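The finger is in contact, with the knob to the left in the cage at (318,306). The push is 5.5 N, and the knob is at about 0.775. I'll continue in smaller steps.

{"api": "move_arm", "payload": {
  "rows": "1 0.03 0 0 0 0.009; 1 0.03 0 0 0 0.009; 1 0.03 0 0 0 0.01; 1 0.03 0 0 0 0.01; 1 0.03 0 0 0 0.01; 1 0.03 0 0 0 0.01; 1 0.03 0 0 0 0.01; 1 0.03 0 0 0 0.01"
}}

```text
time_s: 12.75
ee_pos: [0.4961, 0.1944, 0.3387]
eef_rot: [-3.137, 0.008, 1.162]
force: [-2.5, -4.2, 1.4]
grip_width: 0.0318
```

```bash
python3 - <<'E'
from h import *
col(st())
c=camera("wrist");cv2.imwrite("pics/w7.png",c["color"])
for i,s,ce in comps(red(c),1000)[0]: print(s,ce)
E
```

```text
12.75 [0.4961 0.1944 0.3387] [-3.1369  0.0079  1.1625] F [-2.47 -4.17  1.44] M [-0.77  0.41 -0.01] w 0.0318 [ 0.31  0.24  1.51 -0.    1.4  -0.86]
dang pos 0.9176 yaw 0.922 r 76.8 Ftan -4.81 Frad(in) -0.61 Fz 1.44
[ 292  284   52   47 1884] [317.98832272 306.80944798]
```

View pics/w7.png

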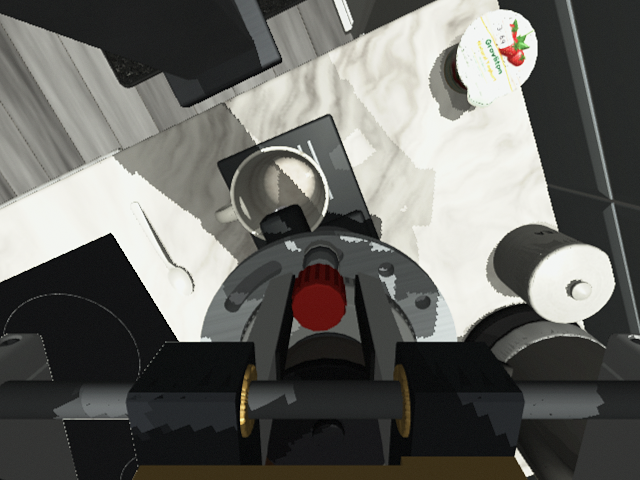

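The knob is at about 0.88 and hole 1 is partly hidden by the lug. Now fine steps, checking often.

{"api": "move_arm", "payload": {
  "rows": "0.5 0.02 0 0 0 0.006; 0.5 0.02 0 0 0 0.006; 0.5 0.02 0 0 0 0.006; 0.5 0.02 0 0 0 0.006; 0.5 0.02 0 0 0 0.006; 0.5 0.02 0 0 0 0.006; 0.5 0.02 0 0 0 0.006; 0.5 0.02 0 0 0 0.006"
}}

```text
time_s: 13.8
ee_pos: [0.4983, 0.1991, 0.3385]
eef_rot: [-3.137, 0.006, 1.111]
force: [-0.2, -0.3, 0.2]
grip_width: 0.0319
```

```bash
cat > k.py <<'E'
from h import *
col(st())
c=camera("wrist")
for i,s,ce in comps(red(c),1000)[0]: print(s,ce)
E
python3 k.py
```

```text
13.8 [0.4983 0.1991 0.3385] [-3.1372  0.0062  1.1112] F [-0.21 -0.34  0.15] M [-0.01 -0.07  0.05] w 0.0319 [ 0.31  0.25  1.5  -0.    1.4  -0.8 ]
dang pos 0.9843 yaw 0.9733 r 76.8 Ftan -0.4 Frad(in) -0.04 Fz 0.15
[ 293  282   52   47 1870] [318.40320856 305.56203209]
```

The tangential force fell to nothing. I'll look to see whether the pin has dropped.

```bash
python3 - <<'E'
from h import *
c=camera("side");cv2.imwrite("pics/s8.png",cv2.resize(c["color"][150:330,200:440],None,fx=3.3,fy=3.3))
c=camera("wrist");cv2.imwrite("pics/w8.png",c["color"])
for i,s,ce in comps(red(c),500)[0]: print(s,ce)
col(st())
E
```

```text
[ 297  278   50   45 1767] [321.80135823 300.46519525]
13.95 [0.4982 0.199  0.3385] [-3.1372  0.0062  1.1115] F [-1.77 -0.16  0.83] M [-0.   -0.12  0.01] w 0.0317 [ 0.31  0.25  1.5  -0.    1.4  -0.8 ]
dang pos 0.9835 yaw 0.973 r 76.8 Ftan -0.93 Frad(in) -1.51 Fz 0.83
```

View pics/s8.png

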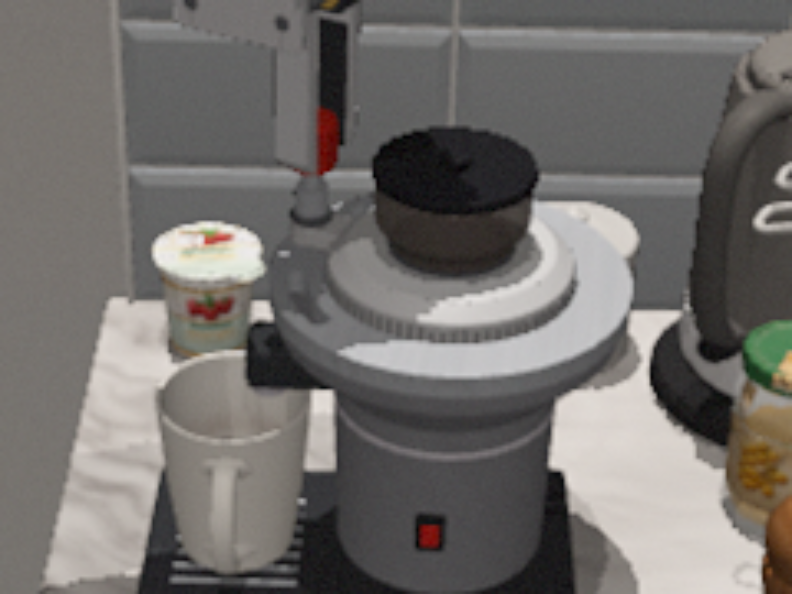

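View pics/w8.png

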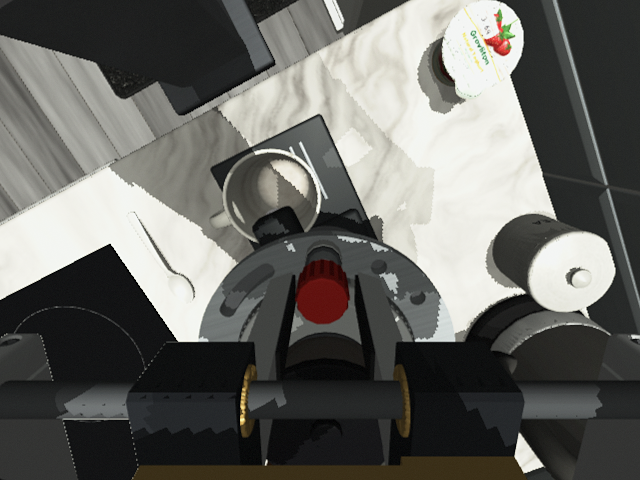

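The knob is falling: its blob is shrinking and moving ahead on its own, to (322,300). I'll let it settle without pushing.

{"api": "move_arm", "payload": {
  "rows": "0 0 0 0 0 0; 0 0 0 0 0 0; 0 0 0 0 0 0"
}}

```text
time_s: 14.32
ee_pos: [0.4982, 0.1991, 0.3386]
eef_rot: [-3.137, 0.006, 1.112]
force: [-0.5, -0.8, 0.7]
grip_width: 0.0321
```

```bash
python3 k.py; python3 - <<'E'
from h import *
c=camera("side");cv2.imwrite("pics/s9.png",cv2.resize(c["color"][150:330,200:440],None,fx=3.3,fy=3.3))
E
```

```text
14.32 [0.4982 0.1991 0.3386] [-3.1373  0.0059  1.1117] F [-0.51 -0.78  0.73] M [ 0.04 -0.14 -0.04] w 0.0321 [ 0.31  0.25  1.5  -0.    1.4  -0.8 ]
dang pos 0.9841 yaw 0.9728 r 76.83 Ftan -0.92 Frad(in) -0.11 Fz 0.73
[ 298  277   51   45 1751] [323.01884637 299.58652199]
```

View pics/s9.png

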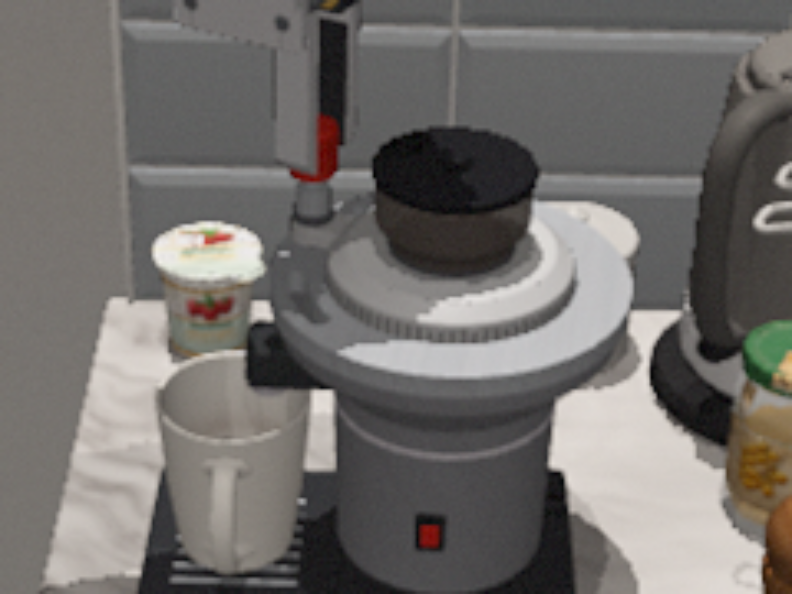

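```bash
cat > kz.py <<'E'
from h import *
o=sensors.get_obs();c=camera("wrist");k=wristRt(c,o);P=cloud(c,**k)
cs,l=comps(red(c),500)
for i,s,ce in cs:
    q=P[(l==i)]; print(s,ce.round(1),"top z pcts",np.percentile(q[:,2],[50,80,90,95]).round(4))
col(o)
E
python3 kz.py; python3 - <<'E'
from h import *
c=dict(np.load('pics/w2.npz'));o=dict(ee_pos=c['o'][:3],eef_rot=c['o'][3:]);P=cloud(c,**wristRt(c,o));cs,l=comps(red(c),500)
for i,s,ce in cs: print("start ref",np.percentile(P[l==i][:,2],[50,80,90,95]).round(4))
E
```

```text
[ 298  277   50   45 1750] [323.  299.6] top z pcts [0.2599 0.2604 0.2607 0.2609]
dang pos 0.984 yaw 0.9728 r 76.81 Ftan 0.18 Frad(in) -0.28 Fz -0.21
start ref [0.2598 0.2604 0.2607 0.2609]
```

The knob's top is at 0.2599 m, the same as its home reading at the start (0.2598), so the pin is fully home. Opening and rising clear.

{"api": "move_arm", "payload": {
  "rows": "0 0 0 0 0 0; 0 0 0 0 0 0; 0 0 0 0 0 0; 0 0 -8 0 0 0; 0 0 -16 0 0 0; 0 0 -20 0 0 0; 0 0 -20 0 0 0; 0 0 -20 0 0 0; 0 -20 -15 0 0 0; 0 -25 -10 0 0 0; 0 -25 0 0 0 0; 0 0 0 0 0 0; 0 0 0 0 0 0",
  "grip": 0.2
}}

```text
time_s: 16.1
ee_pos: [0.4306, 0.2323, 0.4598]
eef_rot: [-3.141, 0.001, 1.112]
force: [-0.3, 0.6, 0.1]
grip_width: 0.0563
```

```bash
python3 kz.py; python3 - <<'E'
from h import *
for n in("wrist","side","top"):
    c=camera(n);a=c["color"]
    if n=="side": a=cv2.resize(a[150:420,200:560],None,fx=2,fy=2)
    if n=="top": a=cv2.resize(a[180:320,200:410],None,fx=3.5,fy=3.5)
    cv2.imwrite(f"pics/{n}10.png",a)
st()
E
```

```text
[310 302  29  25 561] [323.5 314. ] top z pcts [0.2599 0.2604 0.2607 0.261 ]
dang pos 0.9814 yaw 0.972 r 152.15 Ftan 0.42 Frad(in) -0.59 Fz 0.14
16.3 [0.4312 0.232  0.4592] [-3.1407e+00  1.6000e-03  1.1115e+00] F [-0.25 -0.06  0.33] M [-0.03 -0.14  0.01] w 0.0564 [ 0.42  0.09  1.41 -0.    1.64 -0.69]
```

View pics/wrist10.png

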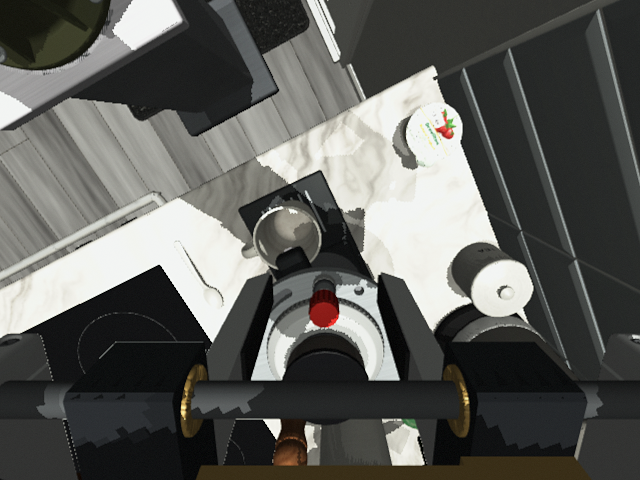

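View pics/side10.png

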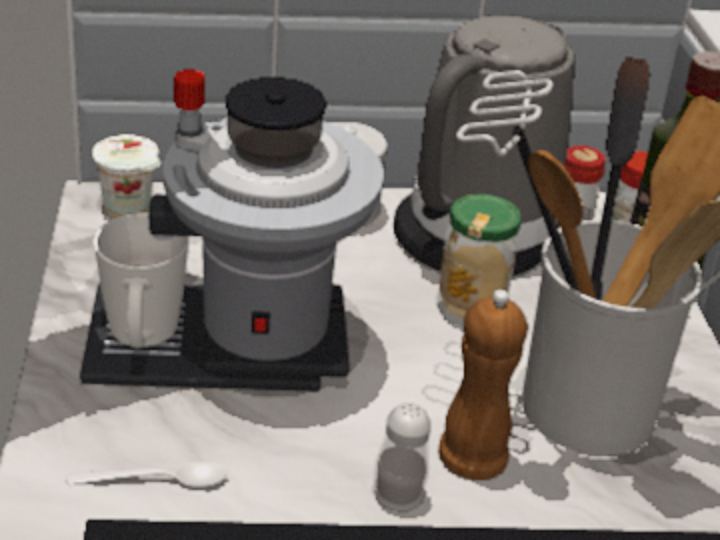

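View pics/top10.png

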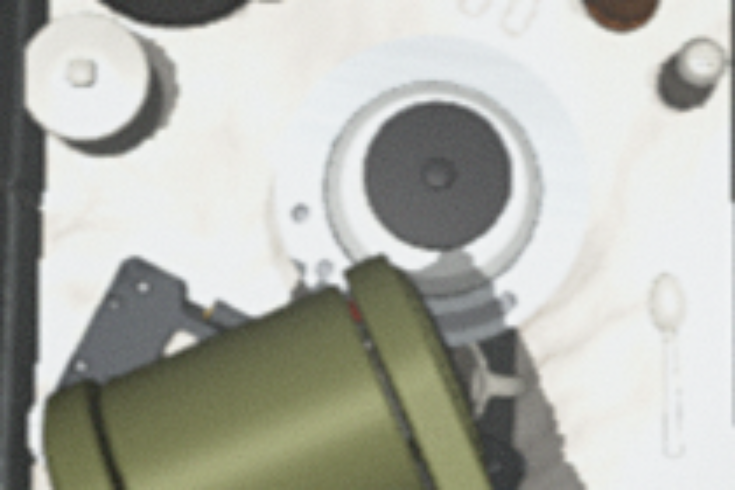

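The knob stands at home height with two holes still free beyond it, at (300,212) and (325,268) in the top zoom. The slot lies behind it, so this is the first hole. The mug and the other things are where they were. Handing in.

```bash
python3 -c "
from station import ctrl
print(ctrl.hand_in())"
```

```text
the job is handed in; nothing more can be done
None
```

The collar is in the first round hole after the slot with the pin home, and the job was handed in at about 16 s. I lifted the knob about 10 mm and turned the collar clockwise to 0.655 rad from its start. There I set the pin down on the plain face and opened the grip. I then pushed the free knob on slowly until the pin dropped in, with about 5.5 N of side force at the checks.

**Last checks:**
- **Pin home:** the knob's top reads 0.2599 m, against 0.2598 m at the start with the pin home.
- **Right hole:** the collar turned about 0.98 rad, and the pictures had put hole 1 at 0.98–1.0. Two free holes lie beyond the knob and the slot lies behind it.
- **Surroundings:** the robot is clear with force readings near zero, and the mug and the other things look unmoved in the final pictures.

**Disagreements and gaps:**
- The camera gave the knob's radius as 77–78 mm against the 80 mm stated. This is within the calibration error.
- My first automatic fit of the lid's centre was skewed, so I replaced it with a hand reading.
- I did not push the collar afterwards to test the lock; that rests on the pin's height.

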